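# Re-peg the vent stay of the drying box

## Robot

A 6-joint arm with a two-finger parallel gripper is mounted at the origin on a cart in front of the work surface, level with it; the furniture and walls round the work are solid. World frame = base frame: x ahead of the robot, y to its left, z up, the work surface at z = 0. Lengths are in mm, angles in rad, forces in N, time in s.
With the tool pointing down it reaches from about 300 to 775 mm from the base axis. Payload 14.6 kg.
Tool frame: the origin (TCP) lies midway between the tips of the shut fingers; the grasp point (between the pads) lies 19 mm behind it (ctrl.tcp_to_grasp is the distance from the TCP to the grasp point, in mm); x points along the fingers, y is the direction in which the jaws open and shut, and the axes are right-handed (so a half turn about x gives the same grasp; the last joint's range is limited). The gripper opens to 94 mm and grips with 3 to 60 N. Pads are 16 mm wide; open, the fingers measure 119 mm over their backs; the gripper's body (75 mm by 177 mm) begins 78 mm behind the grasp point.
Start: joints at [-1.34, 0.3, 1.521, -0, 1.321, -0.067], TCP at [161.373, -525.783, 205.446] pointing down, gripper open.
Joint ranges: [-3.03, 3.03], [-0.79, 2.21], [0.23, 2.52], [-1.04, 4.18], [0, 3.07], [-2.55, 2.55]. Speed limits (rad/s): [2.22, 2.22, 2.57, 3.14, 3.14, 3.14].

## Interface

Orientations are given as [roll, pitch, yaw] about the fixed x, y, z axes, in that order (R = Rz(yaw) Ry(pitch) Rx(roll)).
In Python, from rig import ctrl, imaging, job_done gives the robot as it stands. The module is installed in compiled form; this text tells all that it offers.
- The arm moves only by the tool play_rows, never from a script. Its argument "series" is one flat list of numbers, 7 for each row, row after row: the gripper's target within -1 to 1 (fully open at 1, half-way at 0, shut at -1), then the shift along the tool's x, y, z normalised to -1 to 1, where 1 is 0.2 m, then the turn, a rotation vector about the tool's x, y, z normalised to -1 to 1, where 1 is 180 degrees. A call has 1 to 8 rows; each row is the pose to reach, as a shift and turn from the pose commanded when the call began, along the tool's axes at that moment, turning the shorter way round; what a row does not reach only later rows make up. A row lasts 1/12 s, in which the tool goes at most 41.7 mm and 7.16 degrees, less where a joint would pass 70% of its speed; a pose out of reach is approached as far as the arm can. A call with a number of a shift or a turn outside -1 to 1 is refused whole. A call with a gripper value outside its range is refused whole. The fingers move at their own pace and stop on an object; the grip force is fixed at half the most. Time passes only in rows, so rows that repeat a pose let the fingers close. It gives the time, the measured TCP pose, the force and the opening at its end, in the units of the state.
- ctrl.get_obs(): the state, without advancing time (a new reading comes with each control period).
- imaging.snapshot(name): name is "scene" or "top" or "wrist"; returns a dict with "image" (400x640x3 uint8, red, green, blue), "K" (3x3 intrinsics, pixels), "origin" and "orientation" of the camera in the world; the wrist camera has in their place "hand_eye" (4x4, takes a point from camera to tool coordinates, whose origin is the TCP and whose axes are the tool frame's). Camera axes: x right, y down, z forward; pixel columns grow to the right and rows downward; lengths in mm; the calibration is good to about 2 mm. A picture is of the moment at which its call begins: read the wrist's pose just before it. There is no depth.
- job_done(): hands the job in, once; it reports no verdict.
The state is a dict: "clock": time; "joint_positions": joint angles; "joint_vel": joint speeds; "joint_torque": joint torques, N m; "position": TCP position; "orientation": TCP orientation; "wrist_force": force on the tool from outside, world axes, zero at the start; "wrist_torque": the same for the moment, N m; "finger_gap": finger opening in mm.
Only numpy, scipy, OpenCV 4.12 (cv2) and the standard library are available. Lean on these libraries where they do the work, as an engineer would, in place of code of your own. Each camera call takes 0.05 s, during which the arm holds its last target.

## Task

The drying box's green vent flap is held part open by a steel stay whose middle hole sits on the brass pin. Lift the stay off the pin by its black handle, swing the flap with it until the flap's free end stands over the red disc, then lower the stay (do not let it slap down) so that the matching hole drops fully over the pin, and let go. Leave the other things in place, including the rubber kidney on the box.

Things in the scene. Friction and masses are not known exactly. Their poses are not given: they have to be found in the camera images.
- drying_box: plywood drying box, 140 (x) x 220 (y) x 93 mm, on a 12 mm wooden plinth that reaches 148 mm in front of it; fixed. Origin: on the table under the centre of the box (not of the plinth); z up, its vented front faces its own -x. Box top at 105 mm above the table
- flap_hinge (a point): point on the upright hinge axis of the green flap, at the left (+y) end of the box's front
- vent_flap (a joint): opening angle of the green flap (128 wide x 70 high x 8 mm) in rad: 0 = flat against the box, its free end pointing to the box's -y; grows as it opens towards the box's -x. Swings freely with slight friction, 0 to 1.7. About 0.21 with the inner hole on the pin, 0.69 with the middle, 1.22 with the outer
- flap_nose (a point): middle of the lower edge of the flap near its free end, 128 mm from the hinge axis; this point must come over the red disc
- stay_pivot (a point): where the stay is linked to the flap's top: 120 mm from the hinge axis, in line with the flap. The stay swivels here about a vertical axis and lifts about a level one
- stay_bar (a joint): lift angle of the stay in rad: 0 = level (lowest, resting position), grows as the handle end is raised, to 0.7; falls back under its own weight when let go. The stay must be at about 0.13 for the inner, 0.10 for the middle or 0.08 for the outer hole to clear the pin
- hole_inner (a point): centre of the hole nearest the flap, 90 mm from the pivot. The stay is a flat steel bar 25 wide x 5 mm thick, about 210 mm long, 100 g, 8 mm above the box top when level; its three holes are 11.5 mm in diameter
- hole_middle (a point): centre of the middle hole, 119 mm from the pivot; on the pin at the start
- hole_outer (a point): centre of the hole nearest the handle, 148 mm from the pivot
- handle (a point): middle of the black upright handle at the free end of the stay, 187 mm from the pivot (level) and 21.5 mm above the mid-plane of the bar; the handle is 34 mm long along the stay, 12 mm thick across it and 34 mm high, rising to 14.5 mm above this point; pinch it across its 12 mm. The x axis of this point runs along the stay from pivot to handle, z: up
- pin_tip (a point): tip of the upright brass pin on the box top: 8 mm in diameter with a round end, 19 mm high over the box top, so it stands 11 mm above the underside of the level stay
- red_disc: red disc, 24 mm across, 3 mm thick, fixed on the plinth in front of the box, either in the narrow position (inner hole) or the wide one (outer hole); origin at the centre of its underside
- white_disc: white disc of the same size in the other position; not wanted now
- rubber_kidney: flat reddish rubber kidney, 51 x 110 x 8 mm, lying loose on the right side of the box top; stays there
- tape_roll: roll of cream tape, 96 mm across, 24 mm high; bystander
- round_cutter: grey round cutter, 66 mm across, 35 mm high; bystander
- sprig_mould: round brown mould, 66 mm across, 34 mm high; bystander
- small_mould: plaster block mould, 75 x 101 x 36 mm; bystander

How it is judged (in metres and radians):
On the way, in this order (a step that is already met when the one before it is completed fails the run):
1. the stay is lifted clear of the pin (value of joint stay_bar above 0.1 rad), for 0.1 s.
2. the free end of the flap is brought over the red disc (horizontal distance between flap_nose and red_disc below 0.015 m), for 0.1 s.
At the end, for the whole second after the job is handed in: The stay lies level (lift under 0.03 rad) with its inner or outer hole round the pin (centres within 4 mm), whichever puts the flap's free-end point within 15 mm (seen from above) of the red disc's centre; flap and stay are at rest (value of joint stay_bar below 0.03 rad and horizontal distance between any of hole_inner, hole_outer and pin_tip below 0.004 m and horizontal distance between flap_nose and red_disc below 0.015 m and velocity of joint vent_flap between -0.05 and 0.05 rad/s and velocity of joint stay_bar between -0.05 and 0.05 rad/s); the robot touches nothing.
It fails at once if the stay is let fall or slapped down (falls faster than 2 rad/s) (velocity of joint stay_bar below -2 rad/s).
It fails at once if a bystander is moved more than 30 mm (distance of any of rubber_kidney, tape_roll, round_cutter, sprig_mould, small_mould from where it was at the start of the episode above 0.03 m).
It also fails if it takes over 35 s, if anything falls off the work surface, if the arm or the gripper's body presses on something with over 40 N, if the wrist force passes 120 N, or if a joint passes its speed limit or range.

## Working session

There is one attempt and no reset: what is moved stays moved. The work goes in short steps, Python scripts to look and compute and a tool call to move; the robot and the scene stay as the last step left them, time stands still between calls to the robot, and variables do not carry over. Pictures are saved under pics/ and viewed, and the job is handed in when it is done.

Besides the shell and the picture viewer there is one more tool, called after "Request:" as a command line: name --argument value ..., lists and objects as JSON in quotes. play_rows: Moves the arm, as the interface text tells. Its arguments: {"type":"object","properties":{"series":{"type":"array"}},"required":["series"]}

```bash
mkdir -p pics; python3 - <<'E'
from rig import ctrl, imaging
import cv2,numpy as np
o=ctrl.get_obs();print(o, ctrl.tcp_to_grasp)
for n in("scene","top","wrist"):
    s=imaging.snapshot(n);cv2.imwrite(f"pics/{n}0.png",s["image"][:,:,::-1])
    print(n,{k:np.round(v,4).tolist() for k,v in s.items() if k!="image"})
E
```

```text
{'clock': 0.0, 'joint_positions': array([-1.33958572e+00,  3.00488562e-01,  1.52158460e+00, -4.46089151e-06,
        1.32069300e+00, -6.66026477e-02]), 'joint_vel': array([-0.00034681, -0.00033122,  0.00131614,  0.00064512,  0.00102692,
       -0.00015624]), 'joint_torque': array([-6.69790079e-04, -5.31799257e+01, -3.52739882e+01,  7.07957265e-02,
        2.43414275e-02, -1.22065353e-04]), 'position': array([ 161.32098287, -525.53417593,  204.87526107]), 'orientation': array([-1.63371706,  1.5696228 ,  1.80568995]), 'wrist_force': array([ 0.47515064, -0.88297035,  0.3741141 ]), 'wrist_torque': array([ 0.02155943, -0.04924952, -0.04607703]), 'finger_gap': 93.98720897239866} 18.8
scene {'K': [[416.2713, 0.0, 319.6474], [0.0, 416.2713, 208.7996], [0.0, 0.0, 1.0]], 'origin': [-6.078, 551.5853, 899.9467], 'orientation': [-2.3576, 0.0186, -2.425]}
top {'K': [[476.2046, 0.0, 319.5493], [0.0, 476.2046, 200.9747], [0.0, 0.0, 1.0]], 'origin': [273.4092, -35.1937, 1596.2415], 'orientation': [-2.9732, -0.0104, -1.5451]}
wrist {'K': [[284.4928, 0.0, 318.441], [0.0, 284.4928, 202.5781], [0.0, 0.0, 1.0]], 'hand_eye': [[-0.002, -0.2538, 0.9672, -178.3989], [1.0, -0.0015, 0.0017, -0.5925], [0.001, 0.9672, 0.2538, -73.5054], [0.0, 0.0, 0.0, 1.0]]}
```

View pics/scene0.png

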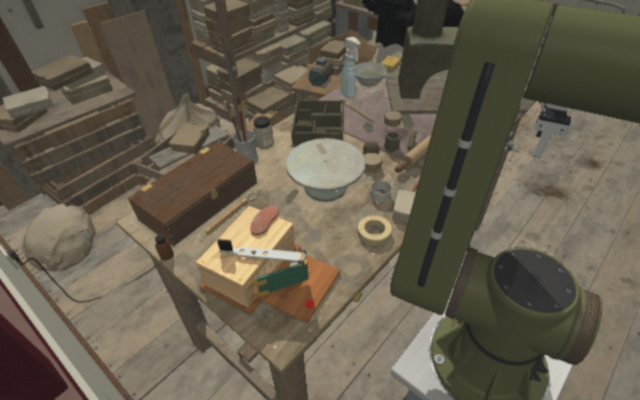

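View pics/top0.png

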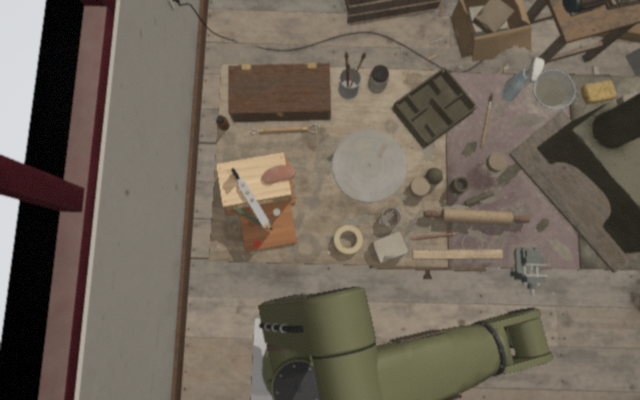

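View pics/wrist0.png

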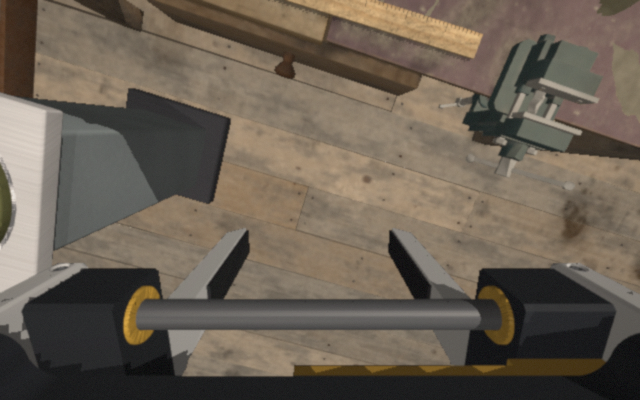

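```bash
cat > h.py <<'E'
import numpy as np,cv2
from scipy.spatial.transform import Rotation as R
from rig import ctrl, imaging
def pose(o=None):
    o=o or ctrl.get_obs()
    T=np.eye(4);T[:3,:3]=R.from_euler('xyz',o['orientation']).as_matrix();T[:3,3]=o['position'];return T
def snap(n):
    o=ctrl.get_obs();s=imaging.snapshot(n)
    if n=='wrist': T=pose(o)@s['hand_eye']
    else:
        T=np.eye(4);T[:3,:3]=R.from_euler('xyz',s['orientation']).as_matrix();T[:3,3]=s['origin']
    return s['image'],s['K'],T
def ray(K,T,p):
    d=T[:3,:3]@np.linalg.solve(K,[p[0],p[1],1.]);return T[:3,3],d
def onz(K,T,p,z):
    o,d=ray(K,T,p);return o+d*(z-o[2])/d[2]
def proj(K,T,X):
    c=T[:3,:3].T@(np.asarray(X,float)-T[:3,3]);q=K@c;return q[:2]/q[2]
def crop(im,x0,y0,x1,y1,f,name):
    cv2.imwrite(f'pics/{name}.png',cv2.resize(im[y0:y1,x0:x1,::-1],None,fx=f,fy=f,interpolation=cv2.INTER_CUBIC))
E
python3 - <<'E'
from h import *
im,K,T=snap('top');crop(im,205,140,315,260,5,'topc')
im,K,T=snap('scene');crop(im,190,195,350,325,5,'scenec')
E
```

```text
(no output)
```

View pics/topc.png

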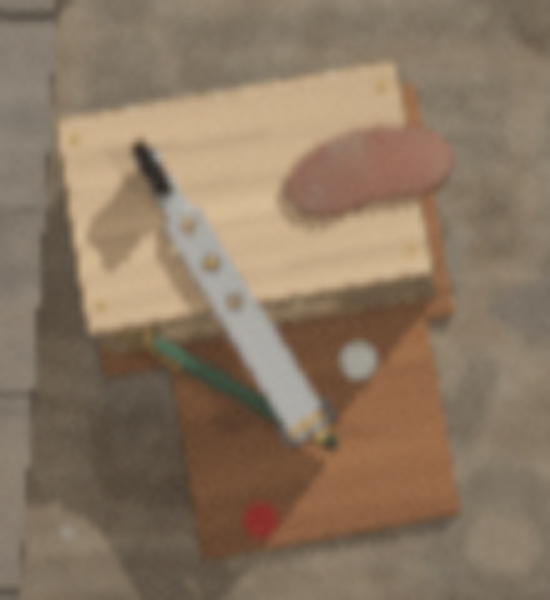

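View pics/scenec.png

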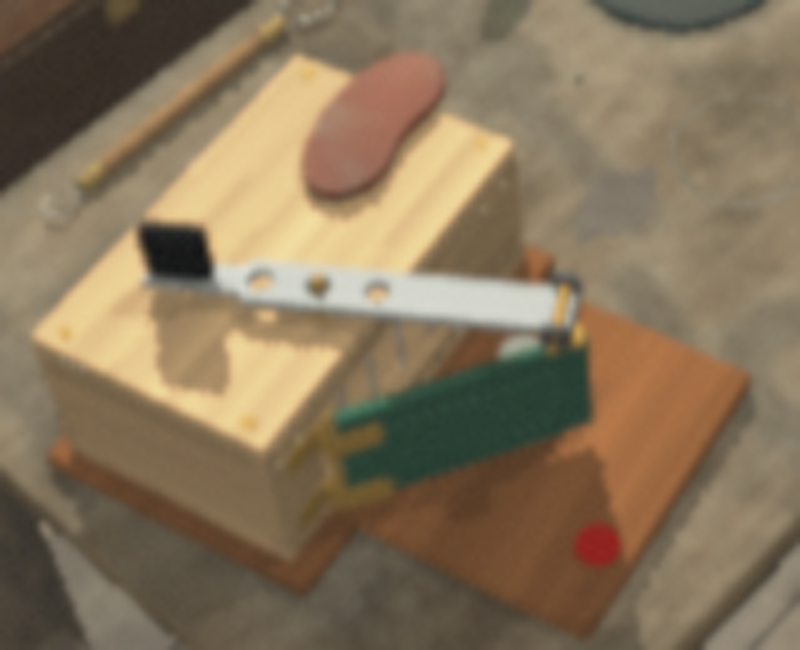

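```bash
cat > geo.py <<'E'
from h import *
def f(p):return (np.array(p)+.5)/5-.5+np.array([205,140])
def g(p):return (np.array(p)+.5)/5-.5+np.array([190,195])
E
python3 - <<'E'
from geo import *
im,K,T=snap('top');im2,K2,T2=snap('scene')
C=[onz(K,T,f(p),105) for p in [(62,122),(395,65),(433,275),(92,333)]]
C2=[onz(K2,T2,g(p),105) for p in [(34,338),(300,55),(513,145),(265,450)]]
for nm,c in(('top',C),('scene',C2)):
    c=np.array(c);print(nm,np.round(c[:,:2],0).tolist(),'ctr',c.mean(0).round(1),'sides',[round(np.linalg.norm(c[i]-c[(i+1)%4]),0) for i in range(4)])
    d=c[0]-c[1]+c[3]-c[2];print(' yaw(y axis)',np.arctan2(-d[0],d[1]))
for nm,pt,ps,z in(('red',(261,521),(598,545),15),('pin',(212,263),(318,284),122),('handle top',(150,165),(175,228),148),('pivot',(304,424),(560,303),117),('hole_o',(188,226),(260,280),115),('hole_i',(235,301),(376,291),115)):
    print(nm,onz(K,T,f(pt),z).round(1),onz(K2,T2,g(ps),z).round(1))
# triangulate handle
E
```

```text
top [[639.0, 288.0], [683.0, 76.0], [545.0, 47.0], [502.0, 261.0]] ctr [592.2 167.9 105. ] sides [np.float64(217.0), np.float64(140.0), np.float64(219.0), np.float64(139.0)]
 yaw(y axis) 0.2015069283936663
scene [[634.0, 291.0], [681.0, 77.0], [545.0, 51.0], [500.0, 262.0]] ctr [589.9 170.2 105. ] sides [np.float64(219.0), np.float64(138.0), np.float64(216.0), np.float64(137.0)]
 yaw(y axis) 0.21156884514150348
red [393.  159.4  15. ] [390.4 160.4  15. ]
pin [546.1 184.8 122. ] [541.9 187.8 122. ]
handle top [602.2 222.5 148. ] [601.4 220.8 148. ]
pivot [446.5 122.9 117. ] [447.9 118.3 117. ]
hole_o [570.8 202.2 115. ] [570.3 201.1 115. ]
hole_i [523.5 170.1 115. ] [522.1 169.3 115. ]
```

```bash
cat > geo2.py <<'E'
from geo import *
from scipy.optimize import least_squares
yaw=0.206
Rb=np.array([[np.cos(yaw),-np.sin(yaw)],[np.sin(yaw),np.cos(yaw)]])
fl=lambda t:Rb@np.array([-np.sin(t),-np.cos(t)])
red=np.array([391.5,160]);pin=np.array([544,186.3])
H=red-128*fl(1.22)
E
python3 - <<'E'
from geo2 import *
print('H',H,'box frame',Rb.T@(H-[591,169]))
P0=H+120*fl(.69);P1=H+120*fl(1.22)
for t in(.69,1.22):
    P=H+120*fl(t);d=pin-P;u=d/np.linalg.norm(d);print(t,'P',P,'dist',np.linalg.norm(d),'ang',np.arctan2(u[1],u[0]),'handle',P+187*u)
T=pose();print(T.round(3))
for y in(123,-57):
  pass
print('J1+..: tool y ang',np.arctan2(T[1,1],T[0,1]))
E
```

```text
H [500.16592092 227.64405096] box frame [-76.91815457  75.98389391]
0.69 P [444.32710673 121.42716516] dist 118.92506191936941 ang 0.5769776886415304 handle [601.05463531 223.43442855]
1.22 P [398.29162006 164.22775319] dist 147.3706757293614 ang 0.15033935579041718 handle [583.18231771 192.2354293 ]
[[-0.00000e+00  2.93000e-01 -9.56000e-01  1.61363e+02]
 [ 0.00000e+00 -9.56000e-01 -2.93000e-01 -5.25727e+02]
 [-1.00000e+00 -0.00000e+00 -0.00000e+00  2.05305e+02]
 [ 0.00000e+00  0.00000e+00  0.00000e+00  1.00000e+00]]
J1+..: tool y ang -1.272975273035517
```

Request:
play_rows --series '[1, -0.275, -0.73, -0.8, 0, 0, 0, 1, -0.275, -0.73, -0.8, 0, 0, 0, 1, -0.275, -0.73, -0.8, 0, 0, 0, 1, -0.275, -0.73, -0.8, 0, 0, 0, 1, -0.275, -0.73, -0.8, 0, 0, 0, 1, -0.275, -0.73, -0.8, 0, 0, 0]'

```text
clock: 0.85
position: [273.1, -336.3, 262.1]
orientation: [2.117, 1.568, -0.725]
wrist_force: [-0.1, 0.4, 0.1]
finger_gap: 94.3
```

Request:
play_rows --series '[1, 0, -0.73, -0.8, 0, 0, 0, 1, 0, -0.73, -0.8, 0, 0, 0, 1, 0, -0.73, -0.8, 0, 0, 0, 1, 0, -0.73, -0.8, 0, 0, 0, 1, 0, -0.73, -0.8, 0, 0, 0, 1, 0, -0.73, -0.8, 0, 0, 0]'

```text
clock: 1.35
position: [383.3, -148.6, 260.7]
orientation: [-2.926, 1.57, 0.518]
wrist_force: [0.1, -0.4, 1.2]
finger_gap: 94.2
```

Request:
play_rows --series '[1, 0, -0.73, -0.8, 0, 0, 0, 1, 0, -0.73, -0.8, 0, 0, 0, 1, 0, -0.73, -0.8, 0, 0, 0, 1, 0, -0.73, -0.8, 0, 0, 0, 1, 0, -0.73, -0.8, 0, 0, 0, 1, 0, -0.73, -0.8, 0, 0, 0]'

```text
clock: 1.85
position: [493.3, 37.7, 260.0]
orientation: [-1.453, 1.57, 1.99]
wrist_force: [-0.6, -0.6, 0.2]
finger_gap: 94.0
```

Request:
play_rows --series '[1, 0, -0.73, -0.8, -0.089, 0, 0, 1, 0, -0.73, -0.8, -0.089, 0, 0, 1, 0, -0.73, -0.8, -0.089, 0, 0, 1, 0, -0.73, -0.8, -0.089, 0, 0, 1, 0, -0.73, -0.8, -0.089, 0, 0, 1, 0, -0.73, -0.8, -0.089, 0, 0, 1, 0, -0.73, -0.8, -0.089, 0, 0]'

```text
clock: 2.43
position: [602.3, 221.6, 258.9]
orientation: [-0.286, 1.569, -2.848]
wrist_force: [-0.3, -0.1, 0.5]
finger_gap: 94.3
```

```bash
python3 - <<'E'
from geo2 import *
im,K,T=snap('wrist');cv2.imwrite('pics/w1.png',im[:,:,::-1])
print(pose().round(3),ctrl.get_obs()['joint_positions'].round(2))
for n,X in(('pin',[*pin,124]),('handle',[601.05,223.4,151.5])):print(n,proj(K,T,X))
E
```

```text
[[-1.00000e-03  5.47000e-01 -8.37000e-01  6.01854e+02]
 [-1.00000e-03 -8.37000e-01 -5.47000e-01  2.20065e+02]
 [-1.00000e+00 -0.00000e+00  1.00000e-03  2.59504e+02]
 [ 0.00000e+00  0.00000e+00  0.00000e+00  1.00000e+00]] [ 0.29  0.48  1.15 -0.    1.51  1.29]
pin [316.61772413 250.48564283]
handle [316.51165954 201.00794176]
```

View pics/w1.png

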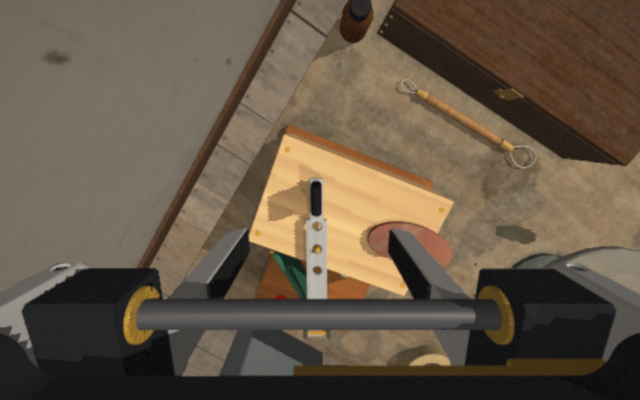

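```bash
python3 - <<'E'
from geo2 import *
im,K,T=snap('wrist');crop(im,270,160,370,270,6,'w1c')
print(pose()[:3,3].round(2))
g_=im[165:225,300:335].max(2);m=(g_<45).astype(np.uint8)
n,l,s,c=cv2.connectedComponentsWithStats(m);k=1+np.argmax(s[1:,4]);print(s[k]+[300,165,0,0,0],c[k]+[300,165])
x,y,w,h,_=s[k]+[300,165,0,0,0]
for p in((x+w/2-.5,y-.5),(x+w/2-.5,y+h-.5)):
    for z in(151.5,118): print(p,z,onz(K,T,p,z).round(1))
print('pin',onz(K,T,(317,249),123))
E
```

```text
[601.67 219.19 260.17]
[310 181  10  33 304] [314.58881579 196.97697368]
(np.float64(314.5), np.float64(180.5)) 151.5 [617.6 235.3 151.5]
(np.float64(314.5), np.float64(180.5)) 118 [612.2 232.3 118. ]
(np.float64(314.5), np.float64(213.5)) 151.5 [588.  216.2 151.5]
(np.float64(314.5), np.float64(213.5)) 118 [579.2 210.9 118. ]
pin [544.89437698 185.13032486 123.        ]
```

View pics/w1c.png

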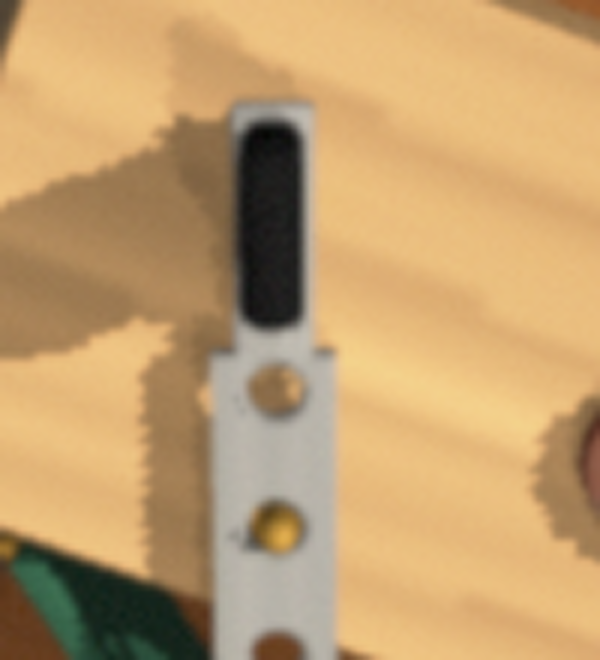

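Request:
play_rows --series '[0, 0.4, -0.02, -0.015, 0, 0, 0, 0, 0.4, -0.02, -0.015, 0, 0, 0, 0, 0.4, -0.02, -0.015, 0, 0, 0, 0, 0.4, -0.02, -0.015, 0, 0, 0, 0, 0.4, -0.02, -0.015, 0, 0, 0]'

```text
clock: 2.95
position: [603.0, 224.4, 183.6]
orientation: [2.837, 1.567, 0.272]
wrist_force: [1.2, -0.9, -0.0]
finger_gap: 64.1
```

```bash
python3 - <<'E'
from geo2 import *
im,K,T=snap('wrist');crop(im,240,130,400,250,5,'w2c')
P=pose();print(P.round(3))
g_=im[140:240,290:345].max(2);m=(g_<45).astype(np.uint8)
n,l,s,c=cv2.connectedComponentsWithStats(m);k=1+np.argmax(s[1:,4]);print(s[k]+[290,140,0,0,0],c[k]+[290,140])
q=onz(K,T,c[k]+[290,140],148);print(q,(np.linalg.inv(P)@[*q,1]).round(1))
E
```

```text
[[ 4.00000e-03  5.45000e-01 -8.38000e-01  6.03161e+02]
 [ 1.00000e-03 -8.38000e-01 -5.45000e-01  2.24781e+02]
 [-1.00000e+00  1.00000e-03 -4.00000e-03  1.83929e+02]
 [ 0.00000e+00  0.00000e+00  0.00000e+00  1.00000e+00]]
[311 200  13  40 500] [317.    220.148]
[604.84084461 227.28845088 148.        ] [35.9 -1.2 -2.6  1. ]
```

View pics/w2c.png

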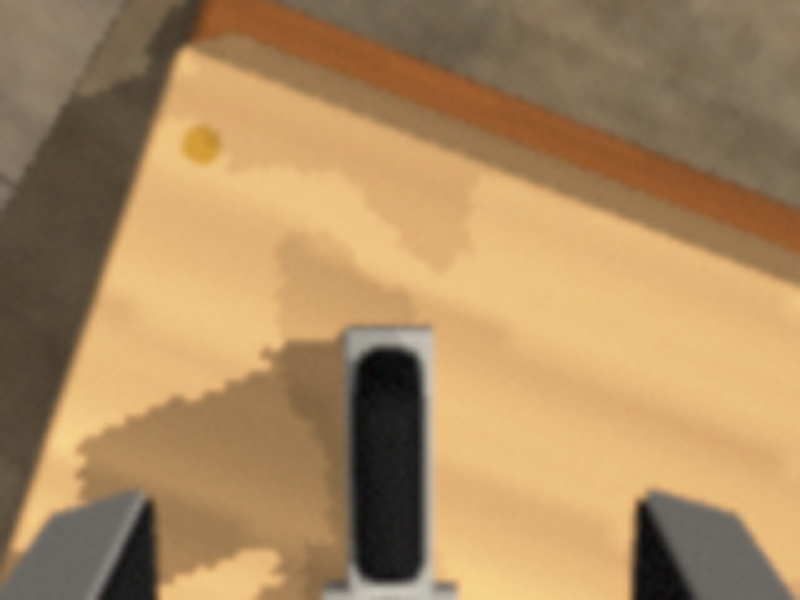

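Request:
play_rows --series '[0, 0.16, -0.006, -0.008, 0, 0, 0, 0, 0.27, -0.006, -0.008, 0, 0, 0, 0, 0.305, -0.006, -0.008, 0, 0, 0, 0, 0.305, -0.006, -0.008, 0, 0, 0]'

```text
clock: 3.33
position: [602.9, 226.9, 119.7]
orientation: [-0.249, 1.57, -2.813]
wrist_force: [-0.4, 0.4, 0.4]
finger_gap: 47.0
```

```bash
python3 - <<'E'
from geo2 import *
im,K,T=snap('wrist');cv2.imwrite('pics/w3.png',im[:,:,::-1])
P=pose();print(P.round(3));print(ctrl.get_obs()['wrist_force'],ctrl.get_obs()['finger_gap'])
im,K,T=snap('scene');crop(im,190,175,350,305,5,'s3')
E
```

```text
[[ 1.00000e-03  5.46000e-01 -8.38000e-01  6.03448e+02]
 [ 0.00000e+00 -8.38000e-01 -5.46000e-01  2.27115e+02]
 [-1.00000e+00  0.00000e+00 -1.00000e-03  1.21141e+02]
 [ 0.00000e+00  0.00000e+00  0.00000e+00  1.00000e+00]]
[-0.04381004  0.51042773  0.07984937] 47.16135886721582
```

View pics/w3.png

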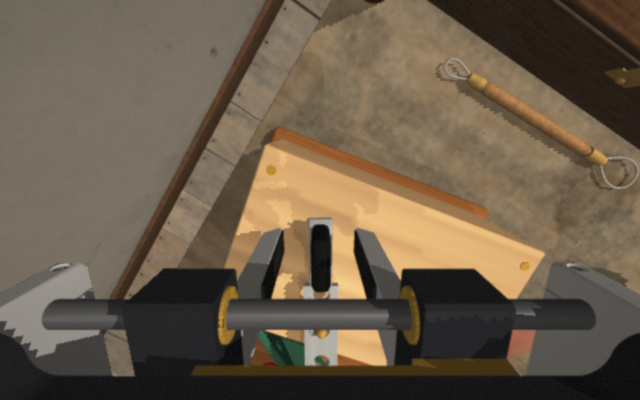

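View pics/s3.png

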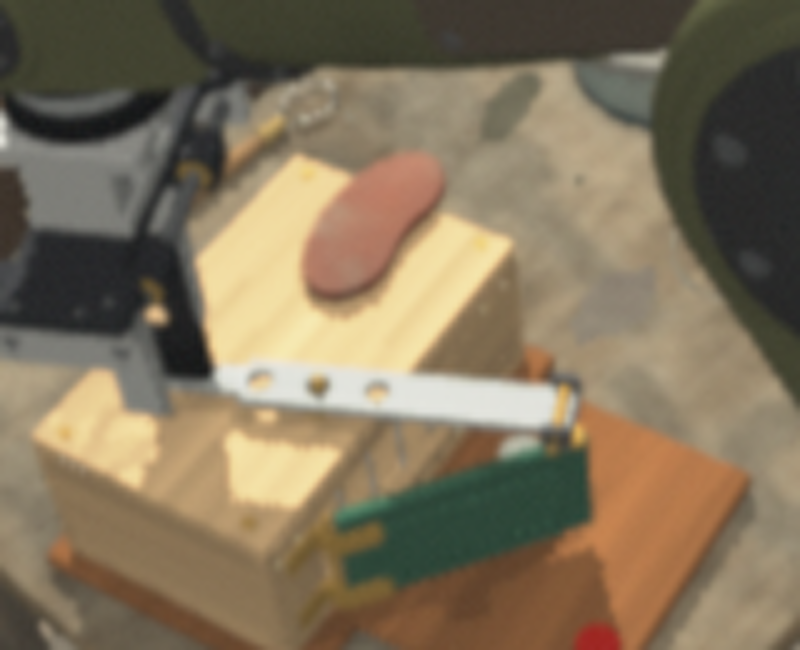

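Request:
play_rows --series '[-1, 0, 0, 0, 0, 0, 0, -1, 0, 0, 0, 0, 0, 0, -1, 0, 0, 0, 0, 0, 0, -1, 0, 0, 0, 0, 0, 0, -1, 0, 0, 0, 0, 0, 0, -1, 0, 0, 0, 0, 0, 0]'

```text
clock: 3.93
position: [602.9, 227.1, 119.6]
orientation: [1.12, 1.571, -1.444]
wrist_force: [-0.6, -3.2, -0.2]
finger_gap: 11.8
```

```bash
python3 - <<'E'
from geo2 import *
P=pose();print(P.round(3));o=ctrl.get_obs();print(o['wrist_force'],o['wrist_torque'],o['finger_gap'],o['joint_positions'])
E
```

```text
[[ 0.00000e+00  5.46000e-01 -8.38000e-01  6.02866e+02]
 [-0.00000e+00 -8.38000e-01 -5.46000e-01  2.27113e+02]
 [-1.00000e+00  0.00000e+00  0.00000e+00  1.19556e+02]
 [ 0.00000e+00  0.00000e+00  0.00000e+00  1.00000e+00]]
[-0.57615591 -3.22543173 -0.22650507] [-0.50782108  0.1957054   0.27863905] 11.830233999505236 [ 3.03496604e-01  5.83445469e-01  1.32059970e+00 -1.51374893e-04
  1.23757298e+00  1.29684706e+00]
```

```bash
cat > plan.py <<'E'
from geo2 import *
def stay(t,phi,dl=0,al=None):
    P=H+120*fl(t)
    if al is None:
        s=(t-.69)/(1.22-.69); a=.577+s*(.1503-.577)
    else: a=al
    M=np.eye(4);M[:3,:3]=(R.from_euler('z',a)*R.from_euler('y',-phi)).as_matrix();M[:3,3]=[*P,115.5];return M
G0=np.array([[0,.546,-.838,602.9],[0,-.838,-.546,227.1],[-1,0,0,119.8],[0,0,0,1]])
u,_,v=np.linalg.svd(G0[:3,:3]);G0[:3,:3]=u@v
G=np.linalg.inv(stay(.69,0))@G0
tool=lambda t,phi:stay(t,phi)@G
def rows(cur,targets):
    for X in targets:
        D=np.linalg.inv(cur)@X
        print((D[:3,3]/200).round(4).tolist(),(R.from_matrix(D[:3,:3]).as_rotvec()/np.pi).round(4).tolist())
E
python3 - <<'E'
from plan import *
print(G.round(3))
rows(tool(.69,0),[tool(.69,p) for p in(.03,.06,.09,.12,.14,.16)])
print()
ts=.69+(np.arange(1,17)/16)*.53
rows(tool(.69,.16),[tool(t,.16) for t in ts[:8]]);print();rows(tool(ts[7],.16),[tool(t,.16) for t in ts[8:]])
E
```

```text
[[  0.      0.     -1.    190.546]
 [  0.     -1.     -0.      2.061]
 [ -1.      0.      0.      4.3  ]
 [  0.      0.      0.      1.   ]]
[-0.0286, -0.0, 0.0011] [-0.0, 0.0095, 0.0]
[-0.0571, -0.0, 0.003] [-0.0, 0.0191, 0.0]
[-0.0855, -0.0, 0.0058] [0.0, 0.0286, 0.0]
[-0.1139, -0.0, 0.0094] [-0.0, 0.0382, 0.0]
[-0.1327, -0.0, 0.0123] [-0.0, 0.0446, 0.0]
[-0.1515, -0.0, 0.0156] [-0.0, 0.0509, 0.0]

[-0.0015, 0.0075, 0.0094] [0.0084, -0.0, 0.0014]
[-0.003, 0.0147, 0.0188] [0.0168, -0.0, 0.0027]
[-0.0046, 0.0215, 0.0283] [0.0251, -0.0, 0.0041]
[-0.0061, 0.0281, 0.0378] [0.0335, -0.0, 0.0054]
[-0.0077, 0.0343, 0.0475] [0.0419, -0.0, 0.0068]
[-0.0092, 0.0403, 0.0571] [0.0503, -0.0, 0.0081]
[-0.0108, 0.0459, 0.0668] [0.0587, -0.0, 0.0095]
[-0.0123, 0.0512, 0.0765] [0.067, -0.0, 0.0108]

[-0.0014, 0.007, 0.0084] [0.0084, -0.0, 0.0014]
[-0.0027, 0.0138, 0.017] [0.0168, -0.0, 0.0027]
[-0.0041, 0.0202, 0.0255] [0.0251, -0.0, 0.0041]
[-0.0055, 0.0264, 0.0341] [0.0335, -0.0, 0.0054]
[-0.0069, 0.0323, 0.0428] [0.0419, -0.0, 0.0068]
[-0.0083, 0.0379, 0.0515] [0.0503, -0.0, 0.0081]
[-0.0097, 0.0433, 0.0602] [0.0587, -0.0, 0.0095]
[-0.0111, 0.0484, 0.0689] [0.067, -0.0, 0.0108]
```

Request:
play_rows --series '[-1, -0.029, 0, 0.001, 0, 0.0095, 0, -1, -0.057, 0, 0.003, 0, 0.019, 0, -1, -0.086, 0, 0.006, 0, 0.029, 0, -1, -0.114, 0, 0.009, 0, 0.038, 0, -1, -0.133, 0, 0.012, 0, 0.045, 0, -1, -0.152, 0, 0.016, 0, 0.051, 0, -1, -0.152, 0, 0.016, 0, 0.051, 0, -1, -0.152, 0, 0.016, 0, 0.051, 0]'

```text
clock: 4.6
position: [600.1, 225.2, 149.9]
orientation: [3.141, 1.411, 0.576]
wrist_force: [-0.8, -2.6, -0.9]
finger_gap: 11.4
```

```bash
python3 - <<'E'
from geo2 import *
im,K,T=snap('wrist');crop(im,220,180,420,330,4,'w4')
P=pose();print(P.round(3));o=ctrl.get_obs();print(o['wrist_force'],o['wrist_torque'],o['finger_gap'])
im,K,T=snap('scene');crop(im,190,175,350,305,5,'s4')
E
```

```text
[[ 1.33000e-01  5.46000e-01 -8.27000e-01  6.00104e+02]
 [ 8.70000e-02 -8.38000e-01 -5.39000e-01  2.25315e+02]
 [-9.87000e-01 -0.00000e+00 -1.59000e-01  1.49615e+02]
 [ 0.00000e+00  0.00000e+00  0.00000e+00  1.00000e+00]]
[-0.76796623 -1.98007694 -0.9309559 ] [-0.57084608  0.37470312  0.23247156] 11.960213115645034
```

View pics/w4.png

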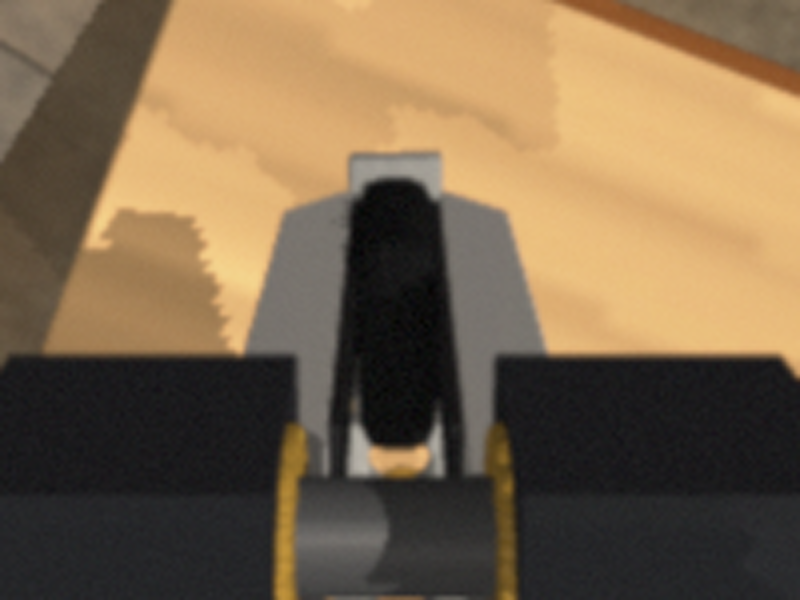

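View pics/s4.png

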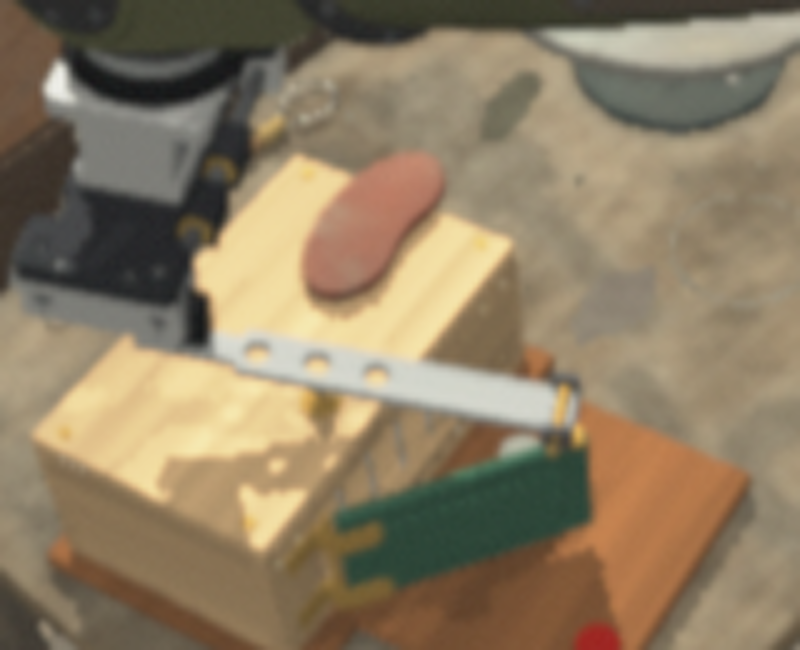

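Request:
play_rows --series '[-1, -0.0015, 0.0075, 0.0094, 0.0084, 0, 0.0014, -1, -0.003, 0.0147, 0.0188, 0.0168, 0, 0.0027, -1, -0.0046, 0.0215, 0.0283, 0.0251, 0, 0.0041, -1, -0.0061, 0.0281, 0.0378, 0.0335, 0, 0.0054, -1, -0.0077, 0.0343, 0.0475, 0.0419, 0, 0.0068, -1, -0.0092, 0.0403, 0.0571, 0.0503, 0, 0.0081, -1, -0.0108, 0.0459, 0.0668, 0.0587, 0, 0.0095, -1, -0.0123, 0.0512, 0.0765, 0.067, 0, 0.0108]'

```text
clock: 5.37
position: [592.6, 208.3, 149.3]
orientation: [-3.142, 1.412, 0.363]
wrist_force: [-2.2, -2.4, -0.6]
finger_gap: 11.9
```

```bash
python3 - <<'E'
from plan import *
P=pose();print(P.round(3));o=ctrl.get_obs();print(o['wrist_force'],o['wrist_torque'],o['finger_gap'])
print(tool(.955,.16).round(3))
im,K,T=snap('scene');crop(im,190,175,350,305,5,'s5')
E
```

```text
[[ 1.48000e-01  3.55000e-01 -9.23000e-01  5.92609e+02]
 [ 5.60000e-02 -9.35000e-01 -3.51000e-01  2.08296e+02]
 [-9.87000e-01 -0.00000e+00 -1.58000e-01  1.49330e+02]
 [ 0.00000e+00  0.00000e+00  0.00000e+00  1.00000e+00]]
[-2.19207977 -2.44529058 -0.55316568] [-0.58402128  0.56210738  0.19811959] 11.931599792866345
[[ 1.49000e-01  3.56000e-01 -9.23000e-01  5.92894e+02]
 [ 5.70000e-02 -9.34000e-01 -3.52000e-01  2.08352e+02]
 [-9.87000e-01  0.00000e+00 -1.59000e-01  1.50103e+02]
 [ 0.00000e+00  0.00000e+00  0.00000e+00  1.00000e+00]]
```

View pics/s5.png

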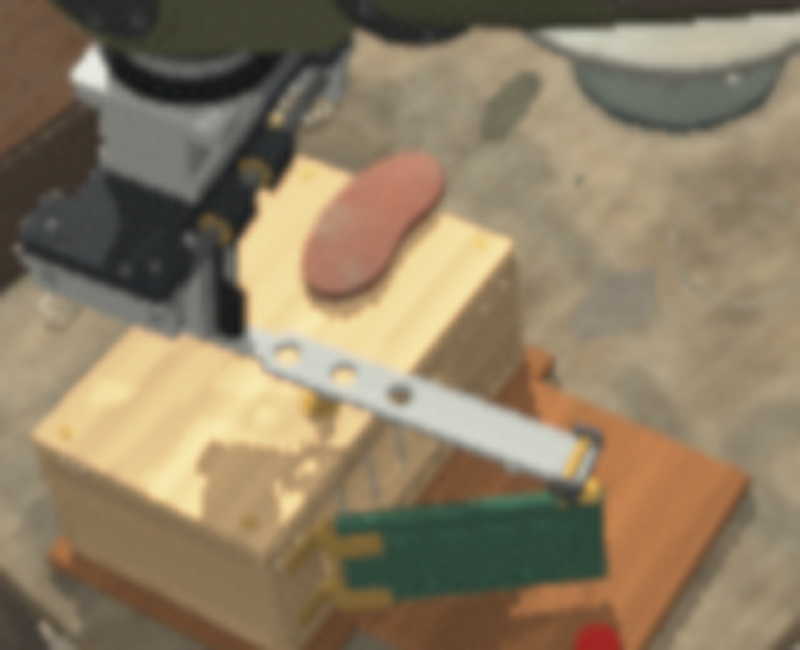

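Swinging as planned; the second half.

Request:
play_rows --series '[-1, -0.0014, 0.007, 0.0084, 0.0084, 0, 0.0014, -1, -0.0027, 0.0138, 0.017, 0.0168, 0, 0.0027, -1, -0.0041, 0.0202, 0.0255, 0.0251, 0, 0.0041, -1, -0.0055, 0.0264, 0.0341, 0.0335, 0, 0.0054, -1, -0.0069, 0.0323, 0.0428, 0.0419, 0, 0.0068, -1, -0.0083, 0.0379, 0.0515, 0.0503, 0, 0.0081, -1, -0.0097, 0.0433, 0.0602, 0.0587, 0, 0.0095, -1, -0.0111, 0.0484, 0.0689, 0.067, 0, 0.0108]'

```text
clock: 6.08
position: [582.9, 194.4, 149.3]
orientation: [3.141, 1.412, 0.15]
wrist_force: [-2.8, -2.9, -0.4]
finger_gap: 12.3
```

```bash
python3 - <<'E'
from plan import *
P=pose();print(P.round(3));o=ctrl.get_obs();print(o['wrist_force'],o['wrist_torque'],o['finger_gap'])
print(tool(1.22,.16).round(3))
im,K,T=snap('scene');crop(im,190,175,350,325,5,'s6')
im,K,T=snap('wrist');cv2.imwrite('pics/w6.png',im[:,:,::-1])
im,K,T=snap('top');crop(im,205,140,315,260,5,'t6')
E
```

```text
[[ 1.56000e-01  1.50000e-01 -9.76000e-01  5.82870e+02]
 [ 2.40000e-02 -9.89000e-01 -1.48000e-01  1.94426e+02]
 [-9.87000e-01  0.00000e+00 -1.58000e-01  1.49312e+02]
 [ 0.00000e+00  0.00000e+00  0.00000e+00  1.00000e+00]]
[-2.77130325 -2.92706795 -0.41332041] [-0.44372354  0.77736352  0.22602945] 12.289019338453201
[[ 1.58000e-01  1.50000e-01 -9.76000e-01  5.83297e+02]
 [ 2.40000e-02 -9.89000e-01 -1.48000e-01  1.94330e+02]
 [-9.87000e-01  0.00000e+00 -1.59000e-01  1.50103e+02]
 [ 0.00000e+00  0.00000e+00  0.00000e+00  1.00000e+00]]
```

View pics/s6.png

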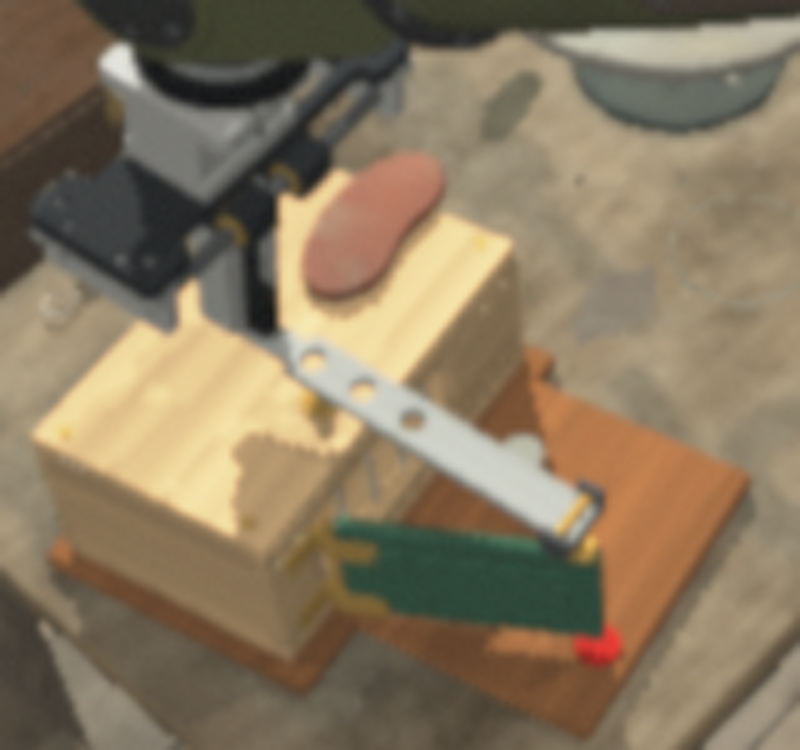

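View pics/w6.png

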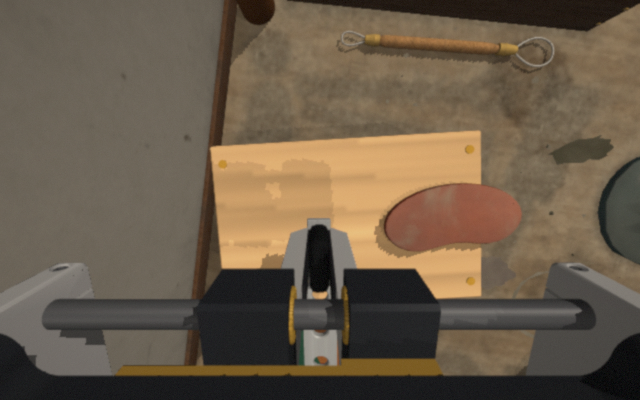

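View pics/t6.png

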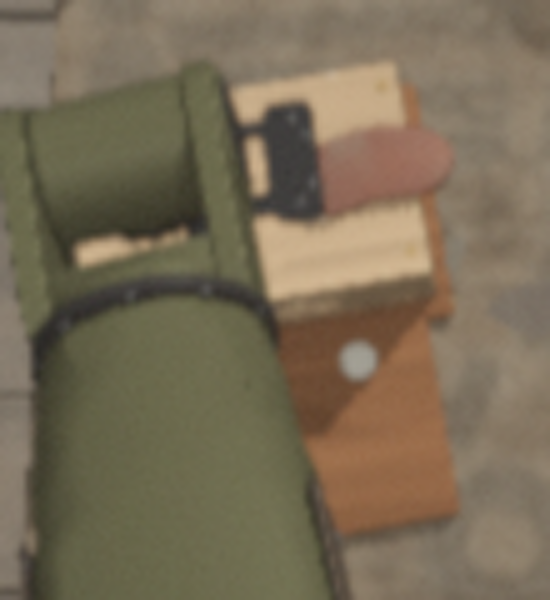

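```bash
python3 - <<'E'
from plan import *
im,K,T=snap('scene')
def gg(p):return (np.array(p)+.5)/5-.5+np.array([190,175])
def hole(M,d):return (M@[d,0,2.5,1])[:3]
s4=dict(zip((148,119,90),[(258,349),(318,362),(376,374)]))
s6=dict(zip((148,119,90),[(314,359),(363,389),(414,419)]))
for nm,t,s in(('s4',.69,s4),('s6',1.22,s6)):
    for d,p in s.items():
        X=hole(stay(t,.16),d);q=onz(K,T,gg(p),X[2]);print(nm,d,X.round(1),q.round(1),(q-X).round(1))
# pin tip residual
X=[*pin,124]; print('pin proj crop',(proj(K,T,X)-[190,175])*5+2)
E
```

```text
s4 148 [566.4 200.9 141.5] [565.9 200.9 141.5] [-0.5 -0.   0. ]
s4 119 [542.5 185.3 136.9] [541.4 185.6 136.9] [-1.1  0.3 -0. ]
s4 90 [518.5 169.7 132.3] [518.  170.5 132.3] [-0.5  0.8  0. ]
s6 148 [542.4 186.  141.5] [540.9 187.8 141.5] [-1.5  1.7  0. ]
s6 119 [514.1 181.8 136.9] [512.9 183.1 136.9] [-1.1  1.3 -0. ]
s6 90 [485.7 177.5 132.3] [484.7 177.8 132.3] [-1.1  0.3  0. ]
pin proj crop [316.72687741 377.35936635]
```

```bash
python3 - <<'E'
from plan import *
im,K,T=snap('scene');crop(im,230,230,290,280,12,'s6z')
im,K,T=snap('wrist');crop(im,290,220,350,375,5,'w6z')
E
```

```text
(no output)
```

View pics/s6z.png

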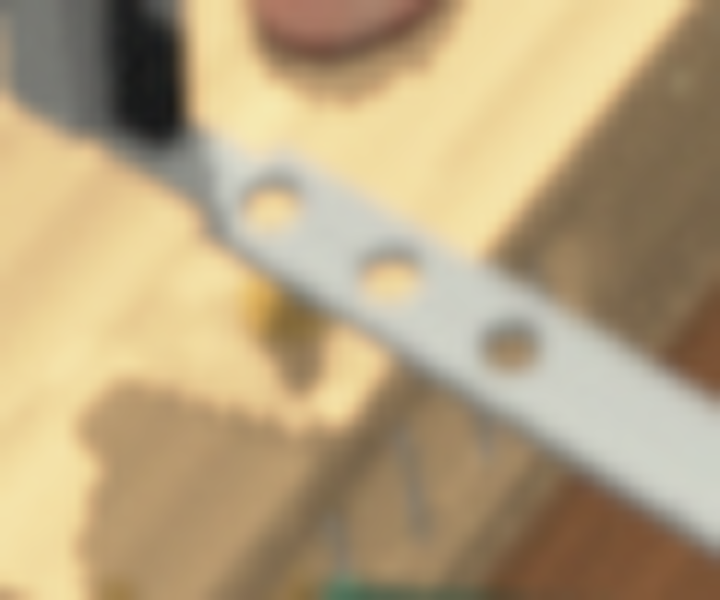

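View pics/w6z.png

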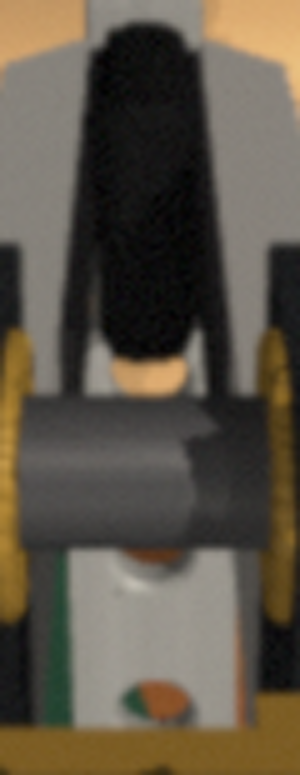

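```bash
python3 - <<'E'
from plan import *
def sh(X,dy):
    X=X.copy();X[1,3]+=dy;return X
rows(tool(1.22,.16),[sh(tool(1.22,p),d) for p,d in((.14,-.5),(.12,-1),(.10,-1))])
print()
rows(tool(1.22,.10),[tool(1.22,p) for p in(.09,.08,.07,.06,.05,.04,.02,0)])
E
```

```text
[0.019, 0.0025, 0.0001] [-0.0, -0.0064, -0.0]
[0.038, 0.0049, 0.0006] [0.0, -0.0127, -0.0]
[0.057, 0.0049, 0.0012] [0.0, -0.0191, -0.0]

[0.0095, 0.0, -0.0002] [0.0, -0.0032, -0.0]
[0.0191, 0.0, -0.0002] [0.0, -0.0064, -0.0]
[0.0286, 0.0, -0.0002] [-0.0, -0.0095, -0.0]
[0.0381, 0.0, -0.0001] [-0.0, -0.0127, -0.0]
[0.0476, -0.0, 0.0001] [0.0, -0.0159, -0.0]
[0.0572, -0.0, 0.0004] [-0.0, -0.0191, -0.0]
[0.0762, -0.0, 0.0013] [-0.0, -0.0255, -0.0]
[0.0952, -0.0, 0.0026] [-0.0, -0.0318, -0.0]
```

Request:
play_rows --series '[-1, 0.019, 0.0025, 0.0001, 0, -0.0064, 0, -1, 0.038, 0.005, 0.0006, 0, -0.0127, 0, -1, 0.057, 0.005, 0.0012, 0, -0.0191, 0, -1, 0.057, 0.005, 0.0012, 0, -0.0191, 0, -1, 0.057, 0.005, 0.0012, 0, -0.0191, 0]'

```text
clock: 6.8
position: [585.0, 193.6, 138.1]
orientation: [-3.14, 1.471, 0.153]
wrist_force: [-2.9, -2.4, 0.1]
finger_gap: 11.9
```

```bash
python3 - <<'E'
from plan import *
P=pose();print(P.round(3));o=ctrl.get_obs();print(o['wrist_force'],o['wrist_torque'],o['finger_gap'])
im,K,T=snap('scene');crop(im,230,230,290,280,12,'s7z')
for d in(148,119,90):
    X=(stay(1.22,.10)@[d,0,2.5,1])[:3];print(d,X.round(1),(proj(K,T,X)-[230,230])*12+5.5)
im,K,T=snap('wrist');crop(im,290,220,350,375,5,'w7z')
E
```

```text
[[ 9.80000e-02  1.50000e-01 -9.84000e-01  5.85012e+02]
 [ 1.50000e-02 -9.89000e-01 -1.50000e-01  1.93641e+02]
 [-9.95000e-01 -0.00000e+00 -9.90000e-02  1.38140e+02]
 [ 0.00000e+00  0.00000e+00  0.00000e+00  1.00000e+00]]
[-2.8919384  -2.35881283  0.08313842] [-0.45028899  0.79165173  0.21554326] 11.916323040450067
148 [543.6 186.2 132.8] [276.4654876 219.1047798]
119 [515.1 181.9 129.9] [392.60736414 287.76006244]
90 [486.6 177.6 127. ] [510.93807551 357.70923733]
```

View pics/s7z.png

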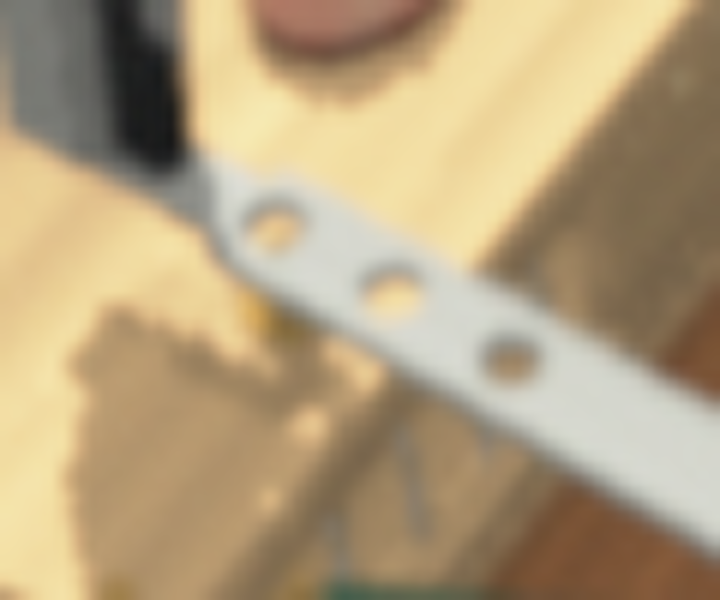

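View pics/w7z.png

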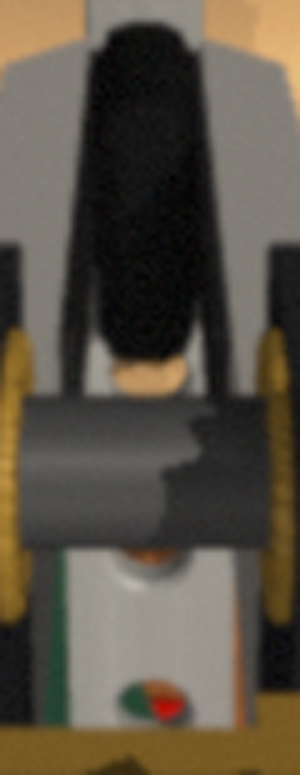

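Request:
play_rows --series '[-1, 0.0095, 0, 0, 0, -0.0032, 0, -1, 0.019, 0, 0, 0, -0.0064, 0, -1, 0.0286, 0, 0, 0, -0.0095, 0, -1, 0.038, 0, 0, 0, -0.0127, 0, -1, 0.0476, 0, 0, 0, -0.0159, 0, -1, 0.0476, 0, 0, 0, -0.0159, 0]'

```text
clock: 7.4
position: [585.9, 193.7, 128.5]
orientation: [-3.139, 1.522, 0.154]
wrist_force: [-3.2, -1.4, 0.6]
finger_gap: 11.8
```

```bash
python3 - <<'E'
from plan import *
P=pose();print(P.round(3));o=ctrl.get_obs();print(o['wrist_force'],o['wrist_torque'],o['finger_gap'])
im,K,T=snap('scene');crop(im,230,230,290,280,12,'s8z')
for d in(148,119,90):
    X=(stay(1.22,.05)@[d,0,2.5,1])[:3];print(d,X.round(1),(proj(K,T,X)-[230,230])*12+5.5)
E
```

```text
[[ 4.80000e-02  1.50000e-01 -9.87000e-01  5.85925e+02]
 [ 7.00000e-03 -9.89000e-01 -1.50000e-01  1.93707e+02]
 [-9.99000e-01 -0.00000e+00 -4.90000e-02  1.28548e+02]
 [ 0.00000e+00  0.00000e+00  0.00000e+00  1.00000e+00]]
[-3.24721149 -1.43183508  0.57414156] [-0.34103338  0.77370787  0.17801867] 11.76611347448849
148 [544.3 186.3 125.4] [278.69791323 241.26832349]
119 [515.7 182.  123.9] [393.80554952 305.40349811]
90 [487.  177.7 122.5] [511.32554029 370.88277796]
```

View pics/s8z.png

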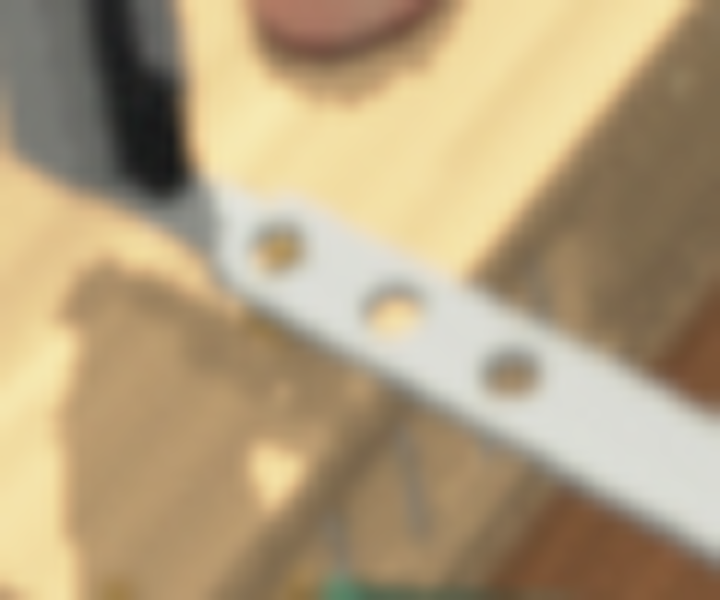

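Request:
play_rows --series '[-1, 0.0095, 0, 0.0003, 0, -0.0032, 0, -1, 0.019, 0, 0.0006, 0, -0.0064, 0, -1, 0.0286, 0, 0.0012, 0, -0.0095, 0, -1, 0.038, 0, 0.0018, 0, -0.0127, 0, -1, 0.0465, 0, 0.0024, 0, -0.0155, 0, -1, 0.0465, 0, 0.0024, 0, -0.0155, 0, -1, 0.0465, 0, 0.0024, 0, -0.0155, 0]'

```text
clock: 8.03
position: [585.9, 193.8, 119.7]
orientation: [-2.976, 1.569, 0.316]
wrist_force: [-1.7, -0.2, 0.7]
finger_gap: 11.6
```

```bash
python3 - <<'E'
from plan import *
P=pose();print(P.round(3));o=ctrl.get_obs();print(o['wrist_force'],o['wrist_torque'],o['finger_gap'])
im,K,T=snap('scene');crop(im,230,230,290,280,12,'s9z')
for d in(148,119,90):
    X=(stay(1.22,0)@[d,0,2.5,1])[:3];print(d,X.round(1),(proj(K,T,X)-[230,230])*12+5.5)
E
```

```text
[[ 1.00000e-03  1.50000e-01 -9.89000e-01  5.85935e+02]
 [ 0.00000e+00 -9.89000e-01 -1.50000e-01  1.93820e+02]
 [-1.00000e+00 -0.00000e+00 -2.00000e-03  1.19682e+02]
 [ 0.00000e+00  0.00000e+00  0.00000e+00  1.00000e+00]]
[-1.71623702 -0.20732131  0.73780323] [-0.20158211  0.3728518   0.13659571] 11.610901829409494
148 [544.6 186.4 118. ] [282.354675   264.01755304]
119 [516. 182. 118.] [396.183279   323.57279416]
90 [487.3 177.7 118. ] [512.63036339 384.49802688]
```

View pics/s9z.png

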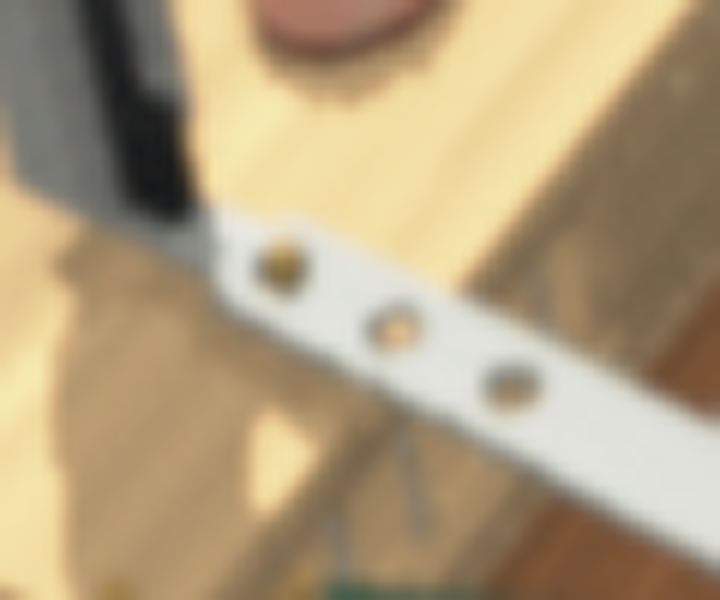

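Request:
play_rows --series '[-0.3, 0, 0, 0, 0, 0, 0, -0.3, 0, 0, 0, 0, 0, 0, -0.3, 0, 0, 0, 0, 0, 0, -0.3, 0, 0, 0, 0, 0, 0]'

```text
clock: 8.42
position: [585.9, 193.8, 119.9]
orientation: [-3.002, 1.569, 0.291]
wrist_force: [0.2, 0.5, -0.4]
finger_gap: 32.1
```

Request:
play_rows --series '[-0.3, -0.05, 0, 0, 0, 0, 0, -0.3, -0.15, 0, 0, 0, 0, 0, -0.3, -0.3, 0, 0, 0, 0, 0, -0.3, -0.5, 0, 0, 0, 0, 0, -0.3, -0.6, 0, 0, 0, 0, 0, -0.3, -0.6, 0, 0, 0, 0, 0, -0.3, -0.6, 0, 0, 0, 0, 0]'

```text
clock: 9.0
position: [585.9, 193.8, 241.3]
orientation: [-3.026, 1.567, 0.267]
wrist_force: [0.0, -0.7, -0.3]
finger_gap: 32.9
```

```bash
python3 - <<'E'
from plan import *
P=pose();print(P.round(3))
im,K,T=snap('scene');crop(im,190,175,350,325,5,'s10')
im,K,T=snap('wrist');cv2.imwrite('pics/w10.png',im[:,:,::-1])
print([proj(K,T,[*pin,124]),proj(K,T,[*red,15])])
E
```

```text
[[ 4.00000e-03  1.50000e-01 -9.89000e-01  5.85911e+02]
 [ 1.00000e-03 -9.89000e-01 -1.50000e-01  1.93800e+02]
 [-1.00000e+00 -0.00000e+00 -4.00000e-03  2.41256e+02]
 [ 0.00000e+00  0.00000e+00  0.00000e+00  1.00000e+00]]
[array([319.50828295, 236.47085642]), array([321.04730335, 301.67262424])]
```

View pics/s10.png

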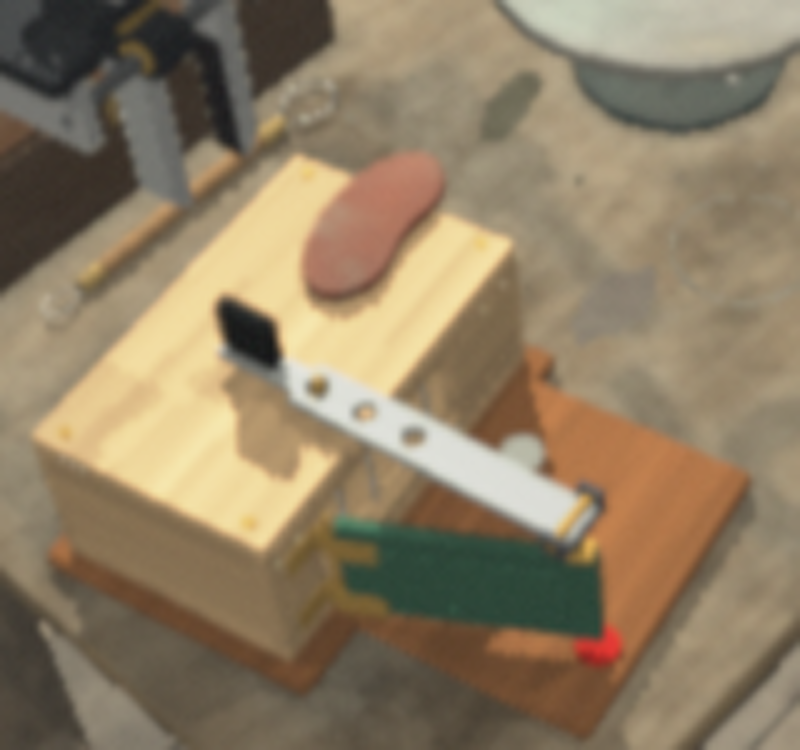

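View pics/w10.png

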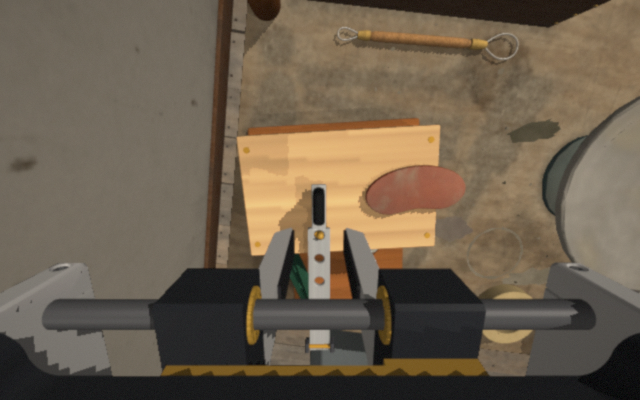

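```bash
python3 - <<'E'
from plan import *
im,K,T=snap('scene')
gg=lambda p:(np.array(p)+.5)/5-.5+np.array([190,175])
for z in(20,28,36): print(z,onz(K,T,gg((602,634)),z).round(1))
print('red',onz(K,T,gg((598,646)),15).round(1),'model nose',H+128*fl(1.22))
for d,p in((148,(317,386)),(119,(364,412)),(90,(414,436))):
    X=(stay(1.22,0)@[d,0,2.5,1])[:3];print(d,X.round(1),onz(K,T,gg(p),118).round(1))
from rig import job_done
o=ctrl.get_obs();print(o['wrist_force'],o['clock'])
job_done()
E
```

```text
20 [390.8 156.8  20. ]
28 [387.2 160.3  28. ]
36 [383.6 163.9  36. ]
red [390.  160.8  15. ] model nose [391.5 160. ]
148 [544.6 186.4 118. ] [544.2 187.  118. ]
119 [516. 182. 118.] [515.1 183.3 118. ]
90 [487.3 177.7 118. ] [486.6 177.9 118. ]
[-0.10011298 -0.91914233 -0.45605338] 9.15
the job is handed in; nothing more can be done
```

I moved the stay from the middle hole to the outer one, which stands the flap's free end over the red disc, and handed the job in at about 9.2 s. The red disc was in the wide position, so the outer hole was the matching one. I lifted the stay about 0.16 rad by its handle, swung the flap to about 1.22 rad, lowered the stay slowly onto the pin, let go and drew the gripper clear.

Last checks:
- **Hole on the pin:** the pictures after release show the brass pin inside the outer hole. The hole measured within about 1 mm of where it should be.
- **Stay level:** the gripper's height when I let go matched its height when I first gripped the level handle, to about 0.1 mm.
- **Flap over the disc:** the lower corner at its free end measured about 3 to 7 mm from the red disc's centre, against the 15 mm allowed. The spread comes from not knowing the height of the flap's lower edge exactly.
- **Other things:** the rubber kidney looked unmoved. I did not measure the other bystanders, but the arm did not go near them at low height.
- **Disagreements:** camera and wrist readings differed by about 1 to 3 mm along the way. I shifted the handle 1 mm sideways before lowering, and the pin entered without any noticeable force. No check failed.

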